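# Refit the handwheel on a gate valve and wind the valve shut

### The job

The overhauled gate valve is clamped upright in the bench vise and stands part open. Put its handwheel back: ease it over the stem's threaded stub without bruising the thread, rest it on lightly and turn it slowly until its slot finds the stem's two flats and it drops fully home on the collar, never leaning on it. Then wind the wheel clockwise, seen from above, until it comes up against the shut stop without forcing it, let go, and leave the tin, wrench and brush where they are.

Things in the scene. Friction and masses are not known exactly. Their poses are not given: they have to be found in the camera images.
- wheel: Loose dark iron handwheel, 0.2 kg, hub down on the bench left or right of the vise. Rim 64 mm outside, 10 mm high, 8 thick, its mid-height 21 mm above the hub's underside; spokes at 45, 135, 225, 315 deg; hub 28 mm across, 20 high. A slot 16 x 11 mm goes through the hub, long way along the wheel's x; half a turn makes no difference. Origin: centre of the hub's underside, z up.
- seat (a point): Fixed point on the stem axis at the top of the stem's collar (22 mm across), 228 mm above the bench; the hub's underside rests here when home. z up, the pipe runs along y, the vise screw along x. Above the collar the stem has two flats: a section 15 x 10 mm, 14 mm high, its top 3 mm tapered to 12.4 x 9; no more than 25 N on that end. Shut, the section's long way lies along this x.
- stub_tip (a point): Tip of the round threaded stub on top of the flats, 33 mm above the seat; stub 9 mm across, 19 long, coned tip. Its thread must not take over 10 N. It passes the hub's slot at any angle; the hub then rests on the flats' top, 14 mm above home, until slot and flats are in line within about 4 deg and it can drop; if caught on the taper, wiggle it. (The nut goes on later.)
- valve: Brass gate valve held fixed in the vise; frame as seat. The stem turns about z, packing drag about 0.06 N m (a push over about 10 N drags it along). It starts open by an unmeasured 0.5 to 2.0 rad counter-clockwise (from above) from shut: feel for it. Shut is a springy stop; 0.4 N m is too much. Below the collar: packing nut 24 mm across from 20 mm down, bonnet 40 mm across from 55 mm down.
- vise: Grey bench vise bolted to the bench, jaws 110 mm wide along y, tops 138 to 140 mm above the bench, gap 42 mm; about 330 mm long along x, handle on its -x side. Origin: on the bench straight below the stem.
- tin: Metal tin of jointing paste, 68 mm across, 75 mm high, standing on the other side of the vise from the wheel. Leave it alone. Origin: centre of its underside.
- wrench: Steel combination wrench, 190 mm long, 8 mm thick, lying at the left, farther out than the wheel or tin there. Leave it alone. Origin: middle of its underside; x along it.
- brush: Wooden-handled brush, 190 mm long, 20 mm high, lying at the right, farther out than the wheel or tin there. Leave it alone. Origin: middle of its underside; x along it.
Things that resemble listed ones, but are neither listed nor needed, are in the scene too. Of the things shaped like the wheel, the dark steel one is meant.

How it is judged:
By the outcome, as a careful person would: the job done as asked, in the order asked, and still so for the second after the job is handed in, with the robot touching nothing.
It also fails if it takes over 72 s, if anything falls off the work surface, if the arm or the gripper's body presses on something with over 40 N, if the wrist force passes 120 N, or if a joint passes its speed limit or range.

### The arm

A 7-joint arm with a two-finger parallel gripper is mounted at the origin on the work surface. World frame = base frame: x ahead of the robot, y to its left, z up, the work surface at z = 0. Lengths are in m, angles in degrees, forces in N, time in s.
With the tool pointing down it reaches from about 0.35 to 0.775 m from the base axis. Payload 3.1 kg.
Tool frame: the origin (TCP) lies on the centre line of the jaws, within the pads' length; the fingertips stand 17 mm ahead of it and the grasp point (between the pads) lies 2 mm behind it (robot.tip_reach is the distance from the TCP to the fingertips, in m); z points along the fingers, y is the line along which they close (so a half turn about z gives the same grasp; the last joint's range is limited). The gripper opens to 85 mm and grips with 20 to 120 N. Pads are 22 mm wide; open, the fingers measure 114 mm over their backs; the gripper's body (76 mm by 85 mm) begins 54 mm behind the grasp point. The pads swing forward as they close: fully open they stand 13 mm farther back than shut.
Start: joints at [70.147, 17.813, 0.802, 86.603, -0.252, 75.585, -1.558], TCP at [0.165, -0.525, 0.248] pointing down, gripper open.
Joint ranges: [-154.91, 154.91], [-16.99, 109.72], [-72.82, 74.43], [7.12, 147.25], [-82.49, 262.49], [11.32, 116.49], [-174.64, 174.64]. Speed limits (degrees/s): [159.86, 159.86, 180, 180, 180, 180, 180].

### API

Orientations are given as [roll, pitch, yaw] about the fixed x, y, z axes, in that order (R = Rz(yaw) Ry(pitch) Rx(roll)).
In Python, from station import robot, fingers, vision, workorder, recognise gives the robot as it stands. Calls block until the motion is done:
- robot.move_to(position, orientation): joint-space move of the TCP to a pose.
- robot.line_to(position, orientation=None, velocity=0.15, f_stop=None): straight line of the TCP; orientation=None keeps the orientation; velocity is the mean speed in m/s. With f_stop (N) it stops when the force on the tool has changed by that much, and returns True; else False.
- robot.move_j(angles): joint-space move.
- fingers.gripper_to(opening, force=None): opening from 0.0 (shut) to 1.0 (fully open); force is the grip in N (None keeps the last); returns when the fingers have stopped.
- robot.pause(seconds).
- robot.inverse_kinematics(position, orientation): joint angles nearest the present ones, or None.
- vision.grab_frame(name): name is "scene" or "side" or "wrist"; returns the picture (480x640x3 uint8, red, green, blue); there is no depth.
- vision.calibration(name): a dict with "mtx" (3x3 intrinsics, pixels), "extrinsics" (4x4, takes a point from world to camera coordinates); the wrist camera has in their place "T_tool_cam" (4x4, takes a point from camera to tool coordinates, whose origin is the TCP and whose axes are the flange's). Camera axes: x right, y up, looking along -z (the intrinsics and any distortion apply to the point x, -y, -z); pixel columns grow to the right and rows downward; lengths in m; the calibration is good to about 2 mm. A picture is of the moment at which its call begins: read the wrist's pose just before it. calibration takes no time and is no camera call.
A pose or a line that the arm cannot do raises robot.PlanningError and nothing moves.
- workorder.close_job(): hands the job in; it is judged then, once.
Trained networks look in the newest picture that a camera, given by its name, has taken for a name from the list of things; names that differ only in an ending like _2 or _b are one class to them, and where a whole thing is asked for, a point or a joint stands for the part that bears it (a point fixed in the world has none). Each returns a list of dicts, best first, with "p" (0 to 1); they miss things now and then, are a little off and sometimes report something else, mostly with a low value. They report only what shows in the picture. A call takes as long as a camera call. They do not tell look-alikes from the thing itself.
- recognise(label, camera): "rect" ([centre column, centre row, width, height] in pixels, round what is visible of it).
Readings, each from a call of its own:
- robot.current_time_s(): time.
- robot.current_joint_positions(): joint angles.
- robot.current_dq(): joint speeds.
- robot.current_joint_torque(): joint torques, N m.
- robot.current_tool_pos(): TCP position.
- robot.current_eef_rot(): TCP orientation.
- robot.current_contact_force(): force on the tool from outside, world axes, zero at the start.
- robot.current_torque(): the same for the moment, N m.
- robot.current_finger_gap(): opening from 0.0 (shut) to 1.0 (fully open).
- robot.current_gripper_force(): force on a finger pad.
Only numpy, scipy, OpenCV 4.12 (cv2) and the standard library are available. Lean on these libraries where they do the work, as an engineer would, in place of code of your own. Each camera call takes 0.05 s, during which the arm holds its last target. There are 200 camera calls.

## Working session

There is one attempt and no reset: what is moved stays moved. The work goes in short steps, each a Python script; the robot and the scene stay as the last script left them, time stands still between calls to the robot, and variables do not carry over. Pictures are saved under pics/ and viewed, at most 10 in all, crops included, and the job is handed in when it is done.

```bash
mkdir -p pics; ls; python3 - <<'E'
from station import robot, fingers, vision, workorder, recognise
import cv2,numpy as np
ims=[]
for c in("scene","side"):
    im=vision.grab_frame(c); cv2.imwrite(f"pics/{c}0.png",im[:,:,::-1])
    k=vision.calibration(c); print(c,{a:np.round(b,4).tolist() if hasattr(b,'tolist') or isinstance(b,list) else b for a,b in k.items()})
    for l in("wheel","tin","valve","vise","wrench","brush"): print(l,[(round(d["p"],2),np.round(d["rect"]).tolist()) for d in recognise(l,c)][:4])
k=vision.calibration("wrist");print(k)
print(robot.current_time_s(),robot.current_eef_rot(),robot.tip_reach)
E
```

```text
pics
scene {'mtx': [[520.6905, 0.0, 314.273], [0.0, 520.6905, 225.2438], [0.0, 0.0, 1.0]], 'extrinsics': [[0.4111, 0.9114, -0.0184, -0.1827], [-0.7188, 0.3365, 0.6083, 0.3138], [0.5606, -0.2369, 0.7935, -1.421], [0.0, 0.0, 0.0, 1.0]]}
wheel [(0.9, [156.0, 315.0, 33.0, 34.0]), (0.86, [261.0, 324.0, 38.0, 33.0]), (0.72, [210.0, 291.0, 34.0, 30.0]), (0.65, [265.0, 269.0, 28.0, 27.0])]
tin [(0.84, [423.0, 208.0, 36.0, 40.0]), (0.53, [347.0, 215.0, 48.0, 60.0])]
valve [(0.78, [346.0, 216.0, 47.0, 61.0])]
vise [(0.93, [341.0, 238.0, 113.0, 136.0])]
wrench [(0.89, [476.0, 268.0, 59.0, 74.0]), (0.4, [345.0, 214.0, 44.0, 62.0])]
brush [(0.89, [220.0, 374.0, 22.0, 103.0]), (0.23, [346.0, 217.0, 48.0, 63.0])]
side {'mtx': [[620.9577, 0.0, 321.1285], [0.0, 620.9577, 236.6394], [0.0, 0.0, 1.0]], 'extrinsics': [[0.975, -0.2219, 0.0097, -0.5793], [0.1146, 0.5398, 0.834, -0.2069], [-0.1903, -0.812, 0.5517, -1.2653], [0.0, 0.0, 0.0, 1.0]]}
wheel [(0.71, [297.0, 341.0, 34.0, 27.0]), (0.68, [328.0, 435.0, 40.0, 36.0]), (0.56, [357.0, 351.0, 34.0, 30.0])]
tin [(0.71, [274.0, 234.0, 26.0, 36.0])]
valve [(0.74, [310.0, 229.0, 33.0, 70.0])]
vise [(0.9, [295.0, 261.0, 143.0, 127.0])]
wrench [(0.61, [332.0, 229.0, 72.0, 11.0])]
brush [(0.91, [401.0, 388.0, 104.0, 24.0])]
{'mtx': array([[386.05669081,   0.        , 326.30505296],
       [  0.        , 386.05669081, 242.99852513],
       [  0.        ,   0.        ,   1.        ]]), 'T_tool_cam': array([[-7.18347602e-04,  9.52861431e-01,  3.03404973e-01,
         7.73140216e-02],
       [ 9.99999684e-01,  7.87652249e-04, -1.06049921e-04,
         8.25269680e-04],
       [-3.40028489e-04,  3.03404801e-01, -9.52861696e-01,
        -1.24901083e-01],
       [ 0.00000000e+00,  0.00000000e+00,  0.00000000e+00,
         1.00000000e+00]])}
0.7 [ 1.79997642e+02 -3.78849522e-04  1.74688751e+01] 0.017
```

```bash
cat > h.py <<'E'
from station import robot, fingers, vision, workorder, recognise
import cv2,numpy as np
from scipy.spatial.transform import Rotation as R
def cam(c,pos=None,rpy=None):
    k=vision.calibration(c)
    if c!="wrist": return np.array(k["mtx"]),np.array(k["extrinsics"])
    T=np.eye(4);T[:3,:3]=R.from_euler('xyz',rpy,degrees=True).as_matrix();T[:3,3]=pos
    return np.array(k["mtx"]),np.linalg.inv(T@np.array(k["T_tool_cam"]))
def proj(K,E,p):
    q=E[:3,:3]@np.asarray(p)+E[:3,3]; u=K@np.array([q[0],-q[1],-q[2]]); return u[:2]/u[2]
def ray(K,E,uv):
    d=np.linalg.inv(K)@[uv[0],uv[1],1]; d=E[:3,:3].T@np.array([d[0],-d[1],-d[2]]); return -E[:3,:3].T@E[:3,3],d
def atz(K,E,uv,z):
    o,d=ray(K,E,uv); return o+d*(z-o[2])/d[2]
E
python3 - <<'E'
from h import *
a=cv2.imread("pics/scene0.png");b=cv2.imread("pics/side0.png")
a=cv2.resize(a[180:440,120:520],(800,520),interpolation=cv2.INTER_CUBIC);cv2.imwrite("pics/s1.png",a)
b=cv2.resize(b[170:470,200:500],(600,600),interpolation=cv2.INTER_CUBIC);cv2.imwrite("pics/s2.png",b)
S=cam("scene");D=cam("side")
for uv in[(156,315),(261,324),(210,291),(265,269)]:print(uv,atz(*S,uv,.02),proj(*D,atz(*S,uv,.02)))
for uv in[(297,341),(328,435),(357,351)]:print(uv,atz(*D,uv,.02))
E
```

```text
(156, 315) [ 0.5227526  -0.37606713  0.02      ] [329.46467217 434.05935569]
(261, 324) [ 0.62774273 -0.19527572  0.02      ] [360.13425768 350.94365161]
(210, 291) [ 0.51543322 -0.26313955  0.02      ] [311.24704105 385.61516442]
(265, 269) [ 0.51316537 -0.14306476  0.02      ] [297.52415666 341.47186504]
(297, 341) [ 0.51240457 -0.14151139  0.02      ]
(328, 435) [ 0.51988864 -0.37742585  0.02      ]
(357, 351) [ 0.62170164 -0.19412466  0.02      ]
```

View pics/s1.png

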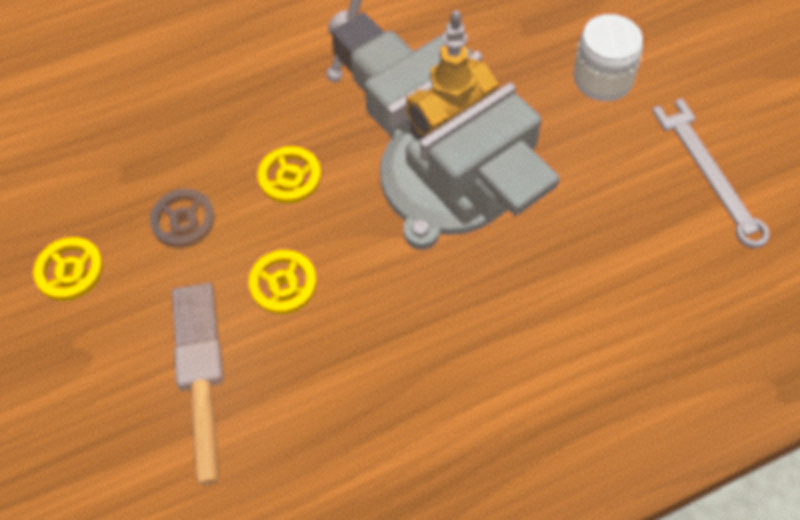

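View pics/s2.png

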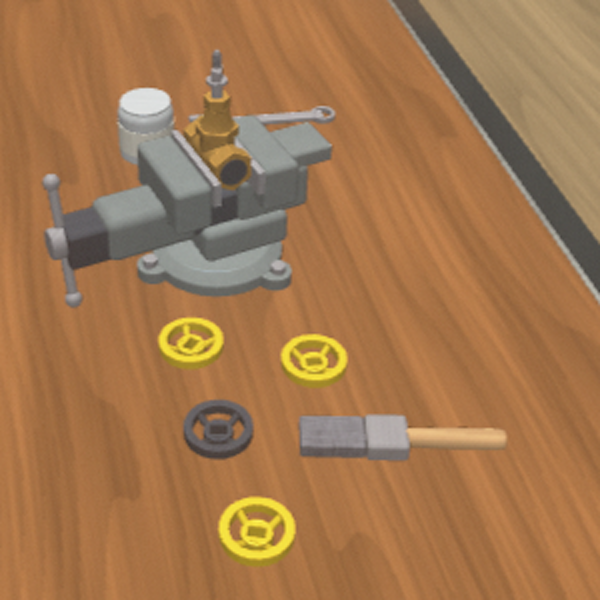

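The picture shows four handwheels. Three are yellow look-alikes, at scene pixels (155,314), (264,267) and (261,321). The only dark one is at (211,289), so that is the one I'll use. The stub tip is at about scene (348,187) and side (308,196). Next I'll triangulate it, then look closely at the wheel.

```bash
python3 - <<'E'
from h import *
S=cam("scene");D=cam("side")
o1,d1=ray(*S,(348,186.5));o2,d2=ray(*D,(308.5,196))
t=np.linalg.lstsq(np.c_[d1,-d2],o2-o1,rcond=None)[0];p,q=o1+d1*t[0],o2+d2*t[1];print(p,q)
print(atz(*S,(348,186.5),.261),atz(*D,(308.5,196),.261))
# vise jaw line (side, cap right jaw edges)
print(atz(*D,(208/2+200-15,134/2+170),.14)-atz(*D,(218/2+200,208/2+170),.14))
robot.move_to([.505,-.263,.16],[180,0,0])
im=vision.grab_frame("wrist");P,r=robot.current_tool_pos(),robot.current_eef_rot()
W=cam("wrist",P,r);print(robot.current_time_s(),P,r)
for d in recognise("wheel","wrist"):print(d["p"],d["rect"],atz(*W,d["rect"][:2],.021))
u=proj(*W,[.5154,-.263,.026]);print(u)
cv2.imwrite("pics/w1.png",cv2.resize(im[:,:,::-1],(800,600),interpolation=cv2.INTER_CUBIC))
E
```

```text
[0.5686084  0.01320476 0.25884601] [0.56863385 0.01318214 0.25881637]
[0.57029707 0.01228223 0.261     ] [0.56785264 0.00944201 0.261     ]
[-0.01478626  0.13799292  0.        ]
2.3583 [ 0.5041601  -0.26497333  0.16023121] [ 1.79925556e+02  1.17299421e-02 -1.67756968e-01]
0.86 [491.1, 212.8, 99.0, 86.8] [ 0.51938435 -0.38164066  0.021     ]
0.86 [207.8, 55.1, 107.5, 110.3] [ 0.62047651 -0.1928585   0.021     ]
0.8 [320.9, 224.3, 94.2, 94.0] [ 0.5115246  -0.26228235  0.021     ]
0.67 [151.9, 226.3, 100.5, 88.1] [ 0.51053388 -0.14264067  0.021     ]
[321.80503571 220.73626695]
```

View pics/w1.png

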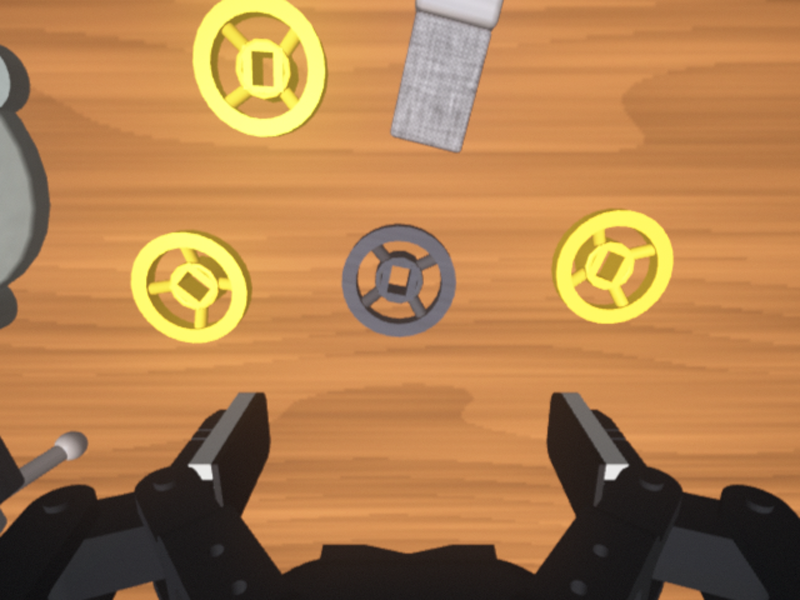

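The view is centred on the dark wheel at (399,280), which is (0.512,-0.262), and there are yellow wheels on three sides of it. Its spokes put the wheel yaw near -13°, and the slot looks longer that way. Next I'll look at the stub from opposite yaws and crop the wheel.

```bash
python3 - <<'E'
from h import *
b=cv2.imread("pics/w1.png")[215:345,334:464];b=cv2.resize(b,(390,390),interpolation=cv2.INTER_CUBIC)
for y in range(-180,181,30):
    j=robot.inverse_kinematics([.569,.011,.31],[180,0,y]);print(y,None if j is None else np.round(j,0)[[0,6]],end=';')
robot.line_to([.505,-.24,.32],velocity=.25)
out=[b]
for y in(90,-90):
    robot.move_to([.569,.011,.305],[180,0,y]);robot.pause(.3)
    P,r=robot.current_tool_pos(),robot.current_eef_rot();im=vision.grab_frame("wrist")
    W=cam("wrist",P,r);np.savez(f"v{y}.npz",im=im,P=P,r=r)
    u=proj(*W,[.569,.011,.261]);print(y,P,r,u)
    x0,y0=int(u[0])-65,int(u[1])-65;x0=max(x0,0);y0=max(y0,0);print(x0,y0)
    c=np.ascontiguousarray(im[y0:y0+130,x0:x0+130,::-1]);out.append(cv2.resize(c,(390,390),interpolation=cv2.INTER_CUBIC))
print(robot.current_time_s())
m=np.hstack(out);cv2.imwrite("pics/v1.png",cv2.resize(m,(798,266)))
for i in(1,2):cv2.imwrite(f"pics/v1_{i}.png",out[i])
cv2.imwrite("pics/v2.png",np.hstack([out[1],out[2]]))
E
```

```text
-180 [36. 67.];-150 [36. 97.];-120 [ 36. 127.];-90 [ -44. -162.];-60 [   3. -155.];-30 [   7. -126.];0 [ 10. -98.];30 [ 14. -69.];60 [ 18. -41.];90 [ 21. -13.];120 [25. 15.];150 [28. 43.];180 [36. 67.];90 [0.56905969 0.00971634 0.3049716 ] [-1.79998182e+02  2.64432086e-02  8.98564229e+01] [326.74770913 286.43011662]
261 221
-90 [0.56900444 0.01104155 0.30499173] [ 1.79999024e+02 -5.65527671e-04  9.00043465e+01] [326.87024414 288.99945158]
261 223
5.175
```

View pics/v1.png

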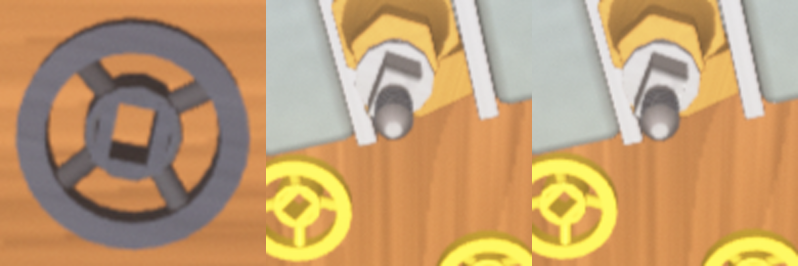

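View pics/v2.png

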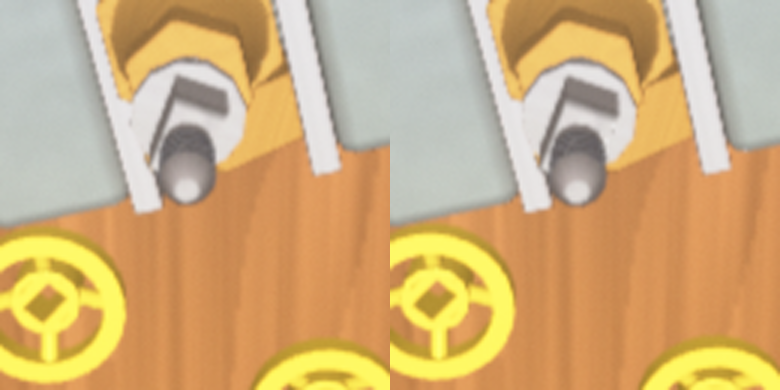

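The wheel crop confirms the slot's long way runs along about -12°. In the stub crops the tip is at (187,187), and the flats' long way is near 72° world. `move_to` took the half-turn-equivalent pose, so both views are the same. I'll take the opposite view by turning joint 7.

```bash
python3 - <<'E'
from h import *
d=np.load("v-90.npz");W=cam("wrist",d["P"],robot.current_eef_rot())
print(robot.current_eef_rot(),"tip A",atz(*W,(323.3,285.5),.261))
for z,a,b in((.24,(178,80),(151,165)),(.140,(85,0),(145,210)),(.140,(275,0),(325,172))):
    f=lambda p:atz(*W,(p[0]/3+261,p[1]/3+223),z)
    v=f(a)-f(b);print(np.degrees(np.arctan2(v[1],v[0])),np.linalg.norm(v))
j=np.array(robot.current_joint_positions());j[6]+=180;print(j[6]);robot.move_j(j.tolist());robot.pause(.3)
P,r=robot.current_tool_pos(),robot.current_eef_rot();im=vision.grab_frame("wrist")
W=cam("wrist",P,r);u=proj(*W,[.569,.011,.261]);print(P,r,u,robot.current_time_s())
x0,y0=int(u[0])-65,int(u[1])-65;print(x0,y0);np.savez("opp.npz",im=im,P=P,r=r)
cv2.imwrite("pics/v3.png",cv2.resize(np.ascontiguousarray(im[y0:y0+130,x0:x0+130,::-1]),(390,390),interpolation=cv2.INTER_CUBIC))
E
```

```text
[1.79999405e+02 1.63190594e-03 9.00030013e+01] tip A [0.56730029 0.01281943 0.261     ]
72.96776744641065 0.016633427161144007
103.85628674282964 0.061261197838314185
106.7800332251459 0.05034791265515346
167.86665797290567
[0.56899152 0.01102846 0.30497594] [ 1.79999847e+02 -3.44051617e-03 -8.99976410e+01] [325.9470516  292.66942039] 8.175
260 227
```

View pics/v3.png

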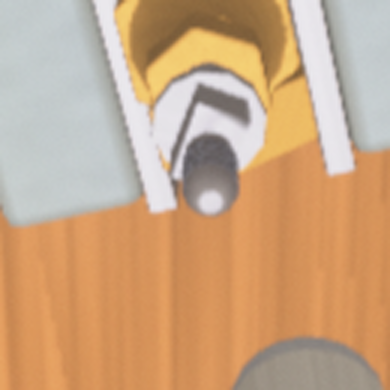

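```bash
python3 - <<'E'
from h import *
res=[]
for f,g,y in(("v-90.npz",(323.3,285.5),90.003),("opp.npz",(330,294),-89.998)):
    d=np.load(f);im=d["im"].astype(float).mean(2);W=cam("wrist",d["P"],[180,0,y])
    x,yy=int(round(g[0])),int(round(g[1]));c=im[yy-7:yy+8,x-7:x+8];print(c[::1,::1].astype(int)[2:13,1:14])
    m=c[2:12,3:12];w=np.clip(m-190,0,None);
    Y,X=np.mgrid[2:12,3:12];u=(x-7+(X*w).sum()/w.sum(),yy-7+(Y*w).sum()/w.sum())
    p=atz(*W,u,.261);print(u,p);res.append(p)
print(np.mean(res,0))
E
```

```text
[[147 156 166 172 174 177 175 172 170 166 160 150 141]
 [150 158 169 176 179 183 185 181 176 171 162 154 142]
 [150 160 171 182 191 201 202 200 193 180 165 154 141]
 [145 161 177 196 208 214 217 215 210 197 169 153 139]
 [140 159 185 209 215 217 218 218 218 210 179 150 132]
 [135 159 193 214 216 219 219 220 218 214 186 145 125]
 [126 154 192 216 220 221 220 220 220 212 181 138 118]
 [117 138 174 206 217 219 220 218 215 202 159 124 113]
 [120 120 139 175 209 217 216 210 194 176 132 116 119]
 [132 124 118 137 170 183 185 178 151 135 126 130 135]
 [140 136 126 127 134 143 146 141 128 133 139 144 143]]
(np.float64(322.94535878867674), np.float64(286.2768268597762)) [0.56756864 0.01439592 0.261     ]
[[128 134 139 143 147 147 148 148 146 142 139 133 126]
 [131 137 144 154 169 175 181 180 164 152 146 137 128]
 [132 141 154 180 202 207 213 212 198 173 152 141 131]
 [136 148 174 206 221 223 225 224 219 198 162 145 133]
 [140 158 191 221 224 225 226 225 223 213 174 148 135]
 [142 162 199 224 225 225 225 224 223 215 180 148 135]
 [138 156 192 220 225 224 224 223 223 210 169 146 135]
 [136 145 174 210 221 223 222 219 214 193 157 142 136]
 [140 140 152 179 202 208 207 203 184 161 146 143 142]
 [144 144 145 150 164 174 171 165 150 146 144 146 146]
 [147 147 147 146 146 148 148 147 146 146 145 146 146]]
(np.float64(329.77078713968956), np.float64(293.9079822616408)) [0.5671669  0.01165305 0.261     ]
[0.56736777 0.01302448 0.261     ]
```

```bash
python3 - <<'E'
from h import *
for i in range(2):print(vision.calibration("wrist")["T_tool_cam"][:3].round(5).tolist())
for f,u in(("v-90.npz",(322.945,286.277)),("opp.npz",(329.77,293.908))):
    d=np.load(f);print(d["P"],d["r"],atz(*cam("wrist",d["P"],d["r"]),u,.261))
E
```

```text
[[-0.00072, 0.95233, 0.30508, 0.07911], [1.0, 0.00019, 0.00178, 0.0005], [0.00163, 0.30508, -0.95232, -0.1249]]
[[-0.00072, 0.95233, 0.30508, 0.07911], [1.0, 0.00019, 0.00178, 0.0005], [0.00163, 0.30508, -0.95232, -0.1249]]
[0.56900444 0.01104155 0.30499173] [ 1.79999024e+02 -5.65527671e-04  9.00043465e+01] [0.56756914 0.01439623 0.261     ]
[0.56899152 0.01102846 0.30497594] [ 1.79999847e+02 -3.44051617e-03 -8.99976410e+01] [0.56716716 0.01165039 0.261     ]
```

```bash
python3 - <<'E'
from h import *
x,y=.512,-.2622
robot.line_to([.567,.012,.34],velocity=.15)
j=np.array(robot.current_joint_positions());j[6]-=180;robot.move_j(j.tolist())
robot.move_to([.52,-.2,.30],[180,0,78])
robot.move_to([x,y,.09],[180,0,78])
print(robot.current_contact_force())
print(robot.line_to([x,y,.021],velocity=.06,f_stop=5),robot.current_tool_pos())
fingers.gripper_to(0.3,force=20);print("gap",robot.current_finger_gap(),robot.current_gripper_force())
fingers.gripper_to(1.0);
robot.line_to([x,y,.075],velocity=.1)
robot.move_to([x,y,.075],[180,0,-12])
print(robot.current_eef_rot(),robot.current_joint_positions()[6])
print(robot.line_to([x,y,.021],velocity=.06,f_stop=5),robot.current_tool_pos())
fingers.gripper_to(0.3,force=40);print("gap",robot.current_finger_gap(),robot.current_gripper_force())
robot.line_to([x,y,.03],velocity=.05);robot.line_to([x,y,.15],velocity=.15)
print("gap",robot.current_finger_gap(),robot.current_gripper_force(),robot.current_contact_force(),robot.current_torque(),robot.current_time_s())
im=vision.grab_frame("wrist");cv2.imwrite("pics/g1.png",np.ascontiguousarray(im[:,:,::-1]))
cv2.imwrite("pics/g1s.png",cv2.resize(np.ascontiguousarray(vision.grab_frame("side")[300:480,200:440,::-1]),(720,540)))
E
```

```text
[ 0.29910771 -0.27517096 -0.20233582]
False [ 0.51246657 -0.26234279  0.02151288]
gap 0.7303841216813604 22.311628481838852
[-1.79982380e+02  6.01060207e-02 -1.19476387e+01] -77.78392866306336
False [ 0.51243721 -0.26241496  0.02145387]
gap 0.7288474904028842 44.435495529323816
gap 0.727434042301881 44.13211575709283 [-0.53980069  0.03855819 -2.87398657] [ 0.01736229 -0.02052047  0.01849977] 19.6
```

View pics/g1.png

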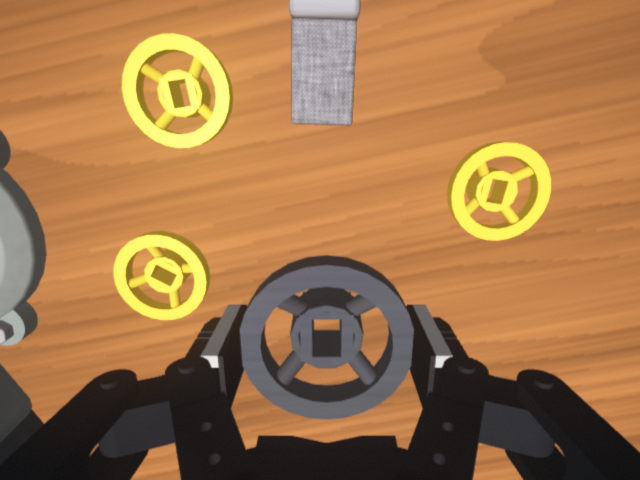

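The wheel is gripped square and centred, at pixel (326,336), with its slot along tool x. The hub's underside is 21.5 mm below the TCP. Next I'll go over the stub and lower it lightly.

```bash
python3 - <<'E'
from h import *
X,Y=.5674,.0130
robot.line_to([.512,-.2622,.30],velocity=.25)
robot.move_to([X,Y,.31],[180,0,92]);robot.pause(.3)
print(robot.current_eef_rot(),robot.current_joint_positions()[6],robot.current_tool_pos())
b=np.array(robot.current_contact_force());print("base",b)
print(robot.line_to([X,Y,.288],velocity=.05,f_stop=4))
P=np.array(robot.current_tool_pos());
for z in(.2835,.280,.276,.272,.268,.265):
    s=robot.line_to([X,Y,z],velocity=.015,f_stop=3)
    print(z,s,np.round(robot.current_tool_pos(),4),np.round(np.array(robot.current_contact_force())-b,2),np.round(robot.current_torque(),3))
    if s: break
print(robot.current_time_s())
E
```

```text
[-1.79988379e+02  2.16557278e-02  9.18763761e+01] -8.078881600288831 [0.56744418 0.01189474 0.30986256]
base [-0.20122228  0.21427179 -2.28484911]
False
0.2835 False [0.5674 0.013  0.2835] [ 0.61  0.21 -0.25] [-0.059 -0.027 -0.027]
0.28 False [0.5673 0.013  0.2798] [0.88 0.27 0.27] [ 0.026  0.011 -0.023]
0.276 False [0.5673 0.013  0.2759] [-0.3   0.41 -0.44] [ 0.077 -0.05   0.045]
0.272 False [0.5673 0.013  0.2718] [-0.19 -0.86  1.24] [ 0.008  0.045 -0.001]
0.268 False [0.5673 0.013  0.2678] [-0.46 -0.58  0.18] [-0.012 -0.045 -0.039]
0.265 False [0.5673 0.013  0.2648] [ 0.23 -0.41 -0.3 ] [0.014 0.023 0.042]
24.8833
```

```bash
python3 - <<'E'
from h import *
X,Y=.5674,.0130
F=lambda:np.mean([robot.current_contact_force() for _ in range(4)],0)
b=F()
s=robot.line_to([X,Y,.2600],velocity=.008,f_stop=2.5)
z0=robot.current_tool_pos()[2];print("rest",s,z0,F()-b,robot.current_time_s())
yaw=92.;z=z0
if s:
  for i in range(16):
    yaw-=3
    t=robot.current_time_s()
    f=(F()-b)[2]
    zc=z-(.0004 if f<1.5 else (-.0003 if f>4 else 0))
    s=robot.line_to([X,Y,zc],[180,0,yaw],velocity=.008,f_stop=5)
    z=zc
    print(yaw,s,round(zc,4),np.round(robot.current_tool_pos()[2],4),np.round(F()-b,2),round(robot.current_torque()[2],3),round(robot.current_time_s()-t,2))
    if z<z0-.0015: break
print(robot.current_time_s())
E
```

```text
rest True 0.2631285734107633 [1.1138676  1.03951661 5.44637216] 25.2583
89.0 False 0.2634 0.2633 [0.5  0.54 2.94] 0.015 0.42
86.0 False 0.2634 0.2631 [0.34 0.22 3.04] -0.073 0.25
83.0 False 0.2634 0.263 [0.44 0.93 0.82] 0.036 0.25
80.0 False 0.263 0.2627 [1.01 1.06 0.21] 0.044 0.25
77.0 False 0.2626 0.2624 [-0.58  1.08  0.67] -0.01 0.25
74.0 False 0.2622 0.2621 [-0.25  0.4   0.01] 0.013 0.25
71.0 False 0.2618 0.2618 [ 1.   -0.13 -0.12] -0.023 0.25
68.0 False 0.2614 0.2614 [-0.11 -0.17  0.68] -0.052 0.25
27.425
```

```bash
python3 - <<'E'
from h import *
X,Y=.5674,.0130
F=lambda:np.mean([robot.current_contact_force() for _ in range(4)],0)
b=np.array([-.2,.2,-2.3])
for yaw in(72,74,70,76,68,78,66):
    robot.line_to([X,Y,.2616],[180,0,yaw],velocity=.008,f_stop=6)
    s=robot.line_to([X,Y,.2515],velocity=.012,f_stop=3.5)
    print(yaw,s,np.round(robot.current_tool_pos(),4),np.round(F()-b,2),np.round(robot.current_torque(),3),robot.current_time_s())
    if robot.current_tool_pos()[2]<.256:break
E
```

```text
72 False [0.5674 0.013  0.2516] [-0.42  0.63  0.17] [ 0.03  -0.002  0.012] 28.6667
```

```bash
python3 - <<'E'
from h import *
X,Y=.5674,.0130
b=np.array([-.2,.2,-2.3])
def M():
    v=[]
    for _ in range(5): v.append([*(np.array(robot.current_contact_force())-b),robot.current_torque()[2]]);robot.pause(.01)
    return np.mean(v,0)
s=robot.line_to([X,Y,.2475],velocity=.008,f_stop=3)
z=robot.current_tool_pos()[2];print("home",s,z,M())
z+=.0002;yaw=72.
while yaw>-12:
    yaw-=3 if yaw>32 else 1.5
    robot.line_to([X,Y,z],[180,0,yaw],velocity=.008,f_stop=15)
    m=M();print(yaw,np.round(m,2),end='; ')
    if m[3]>.17:break
print(robot.current_eef_rot(),robot.current_tool_pos(),robot.current_time_s())
E
```

```text
home True 0.24989850299013738 [ 0.02181541 -0.25459302  7.56877546  0.01220428]
69.0 [ 0.42 -0.07  3.04 -0.02]; 66.0 [ 0.88 -0.08  3.02 -0.02]; 63.0 [1.23 0.53 2.05 0.03]; 60.0 [1.61 0.26 1.93 0.03]; 57.0 [2.   0.3  0.92 0.03]; 54.0 [ 1.99  0.66  0.87 -0.02]; 51.0 [2.21 1.13 0.35 0.01]; 48.0 [3.13 1.   0.24 0.01]; 45.0 [ 2.98  0.94 -0.03 -0.  ]; 42.0 [ 3.1   0.62 -0.08  0.01]; 39.0 [ 3.45  1.17 -0.23  0.  ]; 36.0 [ 3.2   0.76 -0.25  0.02]; 33.0 [ 3.21  0.99 -0.47 -0.01]; 30.0 [ 2.95  0.79 -0.38  0.02]; 28.5 [ 3.5   0.67 -0.07  0.01]; 27.0 [ 3.23  0.49 -0.89  0.03]; 25.5 [ 3.44  0.09 -0.32  0.04]; 24.0 [ 3.69  0.47 -0.43  0.05]; 22.5 [ 3.73  0.4  -1.06  0.04]; 21.0 [ 3.63  0.52 -0.63  0.03]; 19.5 [ 3.64  0.6  -0.94  0.01]; 18.0 [ 3.81  0.12 -0.63  0.03]; 16.5 [ 3.43  0.42 -0.65  0.  ]; 15.0 [ 3.47  0.22 -0.87  0.03]; 13.5 [ 3.4   0.27 -0.99  0.02]; 12.0 [ 3.66  0.19 -1.08  0.03]; 10.5 [ 3.6  -0.26 -1.22  0.03]; 9.0 [ 3.35  0.02 -0.94  0.06]; 7.5 [ 3.87  0.23 -0.81  0.11]; 6.0 [ 3.87 -0.18 -1.31  0.2 ]; [ 1.79993105e+02 -8.87895126e-03  6.06156315e+00] [0.56747021 0.0130154  0.2500922 ] 37.9917
```

The torque rises from about 0.03 to 0.20 N m by yaw 6°, so the wheel is against the stop. I'll let go, back off and look.

```bash
python3 - <<'E'
from h import *
X,Y=.5674,.0130
fingers.gripper_to(1.0);robot.pause(.3)
print(robot.current_finger_gap(),robot.current_contact_force())
robot.line_to([X,Y,.31],velocity=.06,f_stop=6)
robot.line_to([X-.02,Y,.36],velocity=.15);robot.pause(.3)
im=vision.grab_frame("wrist");P,r=robot.current_tool_pos(),robot.current_eef_rot();W=cam("wrist",P,r)
print(r,P,proj(*W,[X,Y,.259]),robot.current_time_s())
u=proj(*W,[X,Y,.254]).astype(int);a=np.ascontiguousarray(im[max(u[1]-80,0):u[1]+80,u[0]-80:u[0]+80,::-1])
S=cam("side");im=vision.grab_frame("side");v=proj(*S,[X,Y,.249]).astype(int);c=np.ascontiguousarray(im[v[1]-40:v[1]+40,v[0]-40:v[0]+40,::-1])
cv2.imwrite("pics/end.png",np.hstack([cv2.resize(a,(400,400),interpolation=cv2.INTER_CUBIC),cv2.resize(c,(400,400),interpolation=cv2.INTER_CUBIC)]))
for z in (.228,.249,.261):print(z,(proj(*S,[X,Y,z])-v+40)*5)
E
```

```text
1.001713488270697 [ 0.07075066 -0.17901614 -0.1267302 ]
[-1.79992414e+02  8.80236143e-02  5.99876676e+00] [0.54728942 0.01294057 0.35915132] [328.18642585 220.29294359] 40.6667
0.228 [204.72866103 246.70413283]
0.249 [204.622233   201.81004687]
0.261 [204.56052385 175.77953717]
```

View pics/end.png

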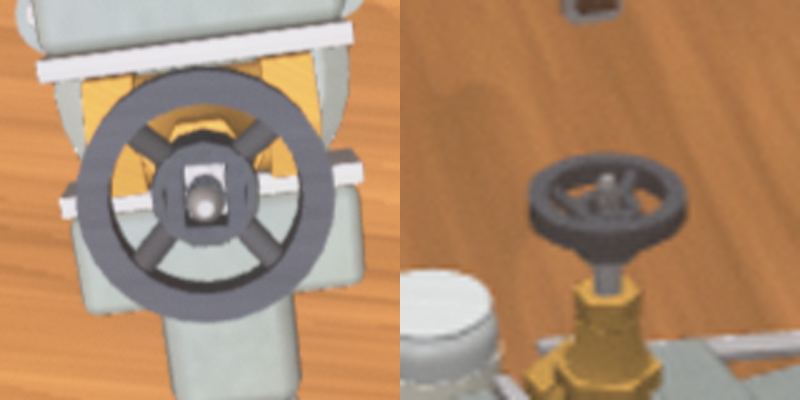

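The wheel is level and home, with its hub on the collar and the stub through the slot. Left crop: hub at (205,195). Right crop: wheel at (607,205), where the home height projects. Its slot lies near the valve's x, so it is shut, and the gripper is clear. Handing in.

```bash
python3 -c "
from h import *
print(workorder.close_job(),robot.current_time_s())"
```

```text
the job is handed in; nothing more can be done
the job is handed in; nothing more can be done
```

The dark handwheel is home on the collar and wound clockwise to the shut stop (about 0.2 N m at the last step); I let go and backed clear, went nowhere near the tin, wrench or brush, and handed the job in just after about 41 s, with no verdict shown.

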